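# Make the belt drive ready for a belt change

## Task

Make the belt drive ready for a belt change: first push the isolator lever on the control box fully over to the back (off), then turn the speed dial down until its index line meets the nose of the small setting rider on the scale. Then draw the lock pin out of its parking hole, push the sprung tensioner arm back with the pin's shank, and drop the pin fully into the lock hole, so that the arm is left leaning against the standing pin. Leave the wrench, the pipe tee, the jar and the rider where they are.

Things in the scene. Friction and masses are not known exactly. Their poses are not given: they have to be found in the camera images.
- control_box: Fixed grey control box, 130 x 190 mm, 60 mm high; origin at the centre of its underside, x to its back (away from the robot, within 0.3 rad), y to the left, z up. On its top face: the dial at (0, +44 mm), the isolator lever at (0, -55 mm).
- dial (a joint): Speed dial, black pointer knob: skirt 60 mm across, 6 mm high, with a grip bar 46 long, 16 thick, its top 33 mm above the box top. Value in rad, 0 to 4.71, grows clockwise from above; the index line, along the bar, points at 2.356 - value from the box's x axis (counter-clockwise from above). Stays where left (0.04 N m). Starts above the rider's value: turn it down, counter-clockwise.
- dial_grip (a point): On the dial's axis, half-way up the grip bar, 20 mm above the box top; its x axis points along the bar to the index line. Grip the bar across its 16 mm.
- dial_index (a point): Outer end of the white index line on the dial's skirt, 31 mm from the dial's axis.
- rider (a joint): Setting rider: small aluminium slide, 12 mm wide and 7 mm high, with a narrow nose, on the scale round the dial, its nose pointing to the dial's axis; value in the same rad and zero as the dial. Stiff (0.5 N m); not to be moved. The dial is set when joint dial equals joint rider.
- rider_tip (a point): Nose of the rider, 31 mm from the dial's axis, at the height of dial_index.
- isolator (a joint): Isolator lever: black ball, 26 mm across, on a steel stem over a steel block (70 x 50 mm, 25 mm high), swinging along the box's x axis. Value in rad: 0 leans to the front (on), 1.0 to the back (off); at value v it leans v - 0.5 from upright towards the box's +x. Stays where left (0.06 N m); starts at or near 0. Pivot 22 mm above the box top.
- isolator_tip (a point): Centre of the lever's ball, 45 mm from the pivot, about 61 to 67 mm above the box top. Push it with the closed fingertips.
- tensioner: Fixed grey machine bed, 180 x 160 mm, 34 mm high, with a 3 mm foot flange; origin at the centre of its underside, x away from the robot (within 0.3 rad), y left, z up. Carries a fixed aluminium pulley (48 mm across, 27 mm high) at (55, 45) mm and the sprung arm.
- tension_arm (a joint): Sprung steel arm, 20 mm wide, 120 mm long, from 8 to 20 mm above the bed's top, with a roller (30 mm across, top 34 mm above the bed) at its end. Value q in rad, 0 (rest) to 0.85, grows clockwise from above, the end swinging to the bed's +y; its centre line points from the pivot at 3.292 - q from the bed's x axis. Spring: 0.1 N m at 0, 0.24 at 0.55. Pinned: about 0.55.
- tension_pivot (a point): The arm's pivot axis at the bed's top face, at (60, -10) mm in the bed's frame.
- lock_hole (a point): Centre of the mouth of the lock hole in the bed's top face, at (-28.5, 11.6) mm in the bed's frame; upright, 11.5 mm diameter with a 2 mm chamfer, 22 mm deep. Free at rest, it lies on the side to which the arm swings; the arm must be pushed over and past it.
- park_hole (a point): Centre of the mouth of the parking hole, the same size, at (-28.5, -60) mm in the bed's frame, straight across in y from the lock hole with the resting arm between them. The pin starts here.
- pin_knob (a point): Centre of the lock pin's dark steel knob (22 mm across, 30 mm high) on a steel shank 9 mm across, 55 mm long, tip tapered; z up. 70 mm above the tip, 48 mm above the bed when home in a hole. 60 g. One hand is enough: held by the knob with its tip just above the bed, its shank pushes the arm's side; the arm stays against the shank as the pin goes down.
- pin_tip (a point): Lower end of the lock pin, on its axis; 22 mm below the bed's top when home in a hole.
- wrench: Bystander: combination wrench 164 mm long, lying behind the work.
- tee: Bystander: white plastic pipe tee, 73 mm long, in front of the work.
- jar: Bystander: jar of screws, 68 mm across, 103 mm high, behind the work on the left.
Mind the look-alikes: they are no part of the job. There is more than one size of the part that bears pin_knob; the job needs the smallest.

How it is judged:
By the outcome, as a careful person would: the job done as asked, in the order asked, and still so for the second after the job is handed in, with the robot touching nothing.
It also fails if it takes over 72 s, if anything falls off the work surface, if the arm or the gripper's body presses on something with over 40 N, if the wrist force passes 120 N, or if a joint passes its speed limit or range.

## Robot

A 6-joint arm with a two-finger parallel gripper is mounted at the origin on a cart in front of the work surface, level with it; the furniture and walls round the work are solid. World frame = base frame: x ahead of the robot, y to its left, z up, the work surface at z = 0. Lengths are in m, angles in rad, forces in N, time in s.
With the tool pointing down it reaches from about 0.275 to 0.75 m from the base axis. Payload 10.2 kg.
Tool frame: the origin (TCP) lies midway between the tips of the shut fingers; the grasp point (between the pads) lies 19 mm behind it (env.hold_point_z is the distance from the TCP to the grasp point, in m); x points along the fingers, z is the direction in which the jaws open and shut, and the axes are right-handed (so a half turn about x gives the same grasp; the last joint's range is limited). The gripper opens to 85 mm and grips with 20 to 120 N. Pads are 22 mm wide; open, the fingers measure 114 mm over their backs; the gripper's body (76 mm by 85 mm) begins 54 mm behind the grasp point. The pads swing forward as they close: fully open they stand 13 mm farther back than shut.
Start: joints at [0.992, 0.313, 1.498, -0, 1.331, -0.223], TCP at [0.183, 0.492, 0.231] pointing down, gripper open.
Joint ranges: [-2.94, 2.94], [-0.97, 2.17], [0.19, 2.56], [-1.23, 4.37], [0.02, 3.11], [-2.88, 2.88]. Speed limits (rad/s): [2.39, 2.39, 3.01, 3.14, 3.14, 3.14].

## Interface

Orientations are given as a unit quaternion [x, y, z, w].
In Python, from bench import env, kinematics, monitor, eyes, job gives the robot as it stands. The module is installed in compiled form; this text tells all that it offers. Calls block until the motion is done:
- env.reach(position, orientation): joint-space move of the TCP to a pose.
- env.movel(position, velocity=0.15, frame=None, guard=None): straight line of the TCP; frame=None keeps the orientation; velocity is the mean speed in m/s. With guard (N) it stops when the force on the tool has changed by that much, and returns True; else False.
- env.set_joints(angles): joint-space move.
- env.release() and env.close_gripper(effort=None): open the fingers fully, or close them until they stop; effort is the grip in N (None keeps the last).
- env.hold(seconds).
- kinematics.ik(position, orientation): joint angles nearest the present ones, or None.
- monitor.sense(): the state.
- eyes.grab_frame(name): name is "scene" or "side" or "wrist"; returns a dict with "frame" (420x560x3 uint8, red, green, blue), "mtx" (3x3 intrinsics, pixels), "view" (4x4, takes a point from world to camera coordinates). Camera axes: x right, y down, z forward; pixel columns grow to the right and rows downward; lengths in m; the calibration is good to about 2 mm. A picture is of the moment at which its call begins. There is no depth.
A pose or a line that the arm cannot do raises env.MotionError and nothing moves.
- job.hand_in(): hands the job in, once; it reports no verdict.
The state is a dict: "clock": time; "joints": joint angles; "qvel": joint speeds; "joint_efforts": joint torques, N m; "position": TCP position; "ee_rot": TCP orientation; "contact_force": force on the tool from outside, world axes, zero at the start; "ft_torque": the same for the moment, N m; "finger_gap": opening from 0.0 (shut) to 1.0 (fully open).
Only numpy, scipy, OpenCV 4.12 (cv2) and the standard library are available. Lean on these libraries where they do the work, as an engineer would, in place of code of your own. Each camera call takes 0.05 s, during which the arm holds its last target. There are 200 camera calls.

## Working session

There is one attempt and no reset: what is moved stays moved. The work goes in short steps, each a Python script; the robot and the scene stay as the last script left them, time stands still between calls to the robot, and variables do not carry over. Pictures are saved under pics/ and viewed, about 8 in all and at most 12, crops included, and the job is handed in when it is done.

```bash
mkdir -p pics; python3 - <<'E'
from bench import env,kinematics,monitor,eyes,job
import cv2,pickle
d={}
for n in("scene","side","wrist"):
    f=eyes.grab_frame(n);d[n]=f
    cv2.imwrite(f"pics/a_{n}.png",cv2.resize(f["frame"][:,:,::-1],(800,600),interpolation=cv2.INTER_CUBIC))
pickle.dump(d,open("a.pkl","wb"))
print(monitor.sense(),d["scene"]["view"],d["side"]["view"],d["scene"]["mtx"],env.hold_point_z)
E
```

```text
{'clock': 0.15, 'joints': array([ 9.91601076e-01,  3.13290551e-01,  1.49819798e+00, -8.50888087e-07,
        1.33094384e+00, -2.23398175e-01]), 'qvel': array([ 5.47849499e-04, -6.76019658e-05, -4.44684148e-03,  1.24038472e-04,
        7.32562109e-04, -1.11652831e-03]), 'joint_efforts': array([ 1.73244203e-03, -4.12369752e+01, -2.59798640e+01, -1.09783682e-04,
        3.27651323e-03, -3.24543225e-05]), 'position': array([0.18279975, 0.49197993, 0.23090667]), 'ee_rot': array([-0.40373958,  0.58086476,  0.40351654,  0.58031447]), 'contact_force': array([-0.2882267 , -0.28620865,  0.19846483]), 'ft_torque': array([-0.04264031,  0.02934119,  0.00291906]), 'finger_gap': 1.0001012403648346} [[ 0.46922792 -0.88275842 -0.02372202 -0.41465944]
 [-0.45698944 -0.21975005 -0.8618994   0.29433184]
 [ 0.75563603  0.41526798 -0.50652413  0.68352979]
 [ 0.          0.          0.          1.        ]] [[ 0.98792106 -0.15350252 -0.02118839 -0.57603133]
 [-0.1022672  -0.5431425  -0.83338925  0.03799259]
 [ 0.11641904  0.82548967 -0.55228019  1.27382711]
 [ 0.          0.          0.          1.        ]] [[415.6284371    0.         277.07496645]
 [  0.         415.6284371  206.86744938]
 [  0.           0.           1.        ]] 0.0187
```

View pics/a_scene.png

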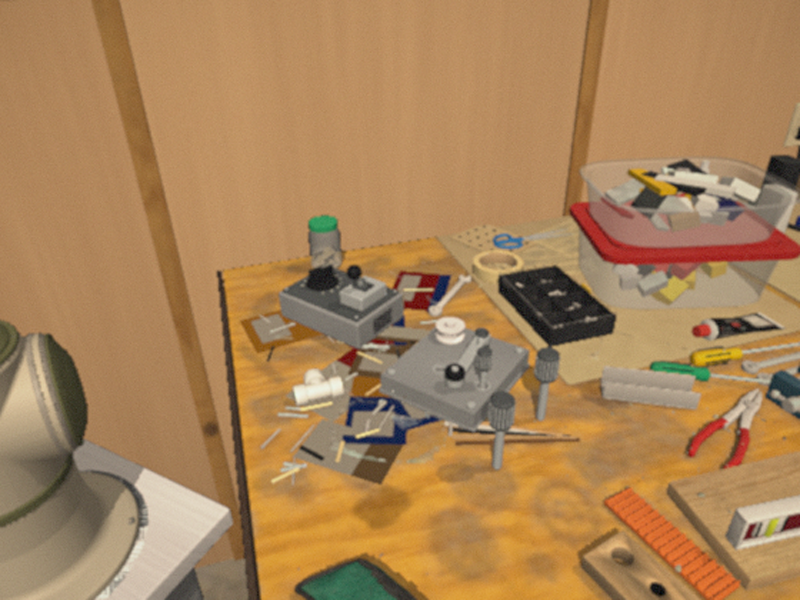

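View pics/a_side.png

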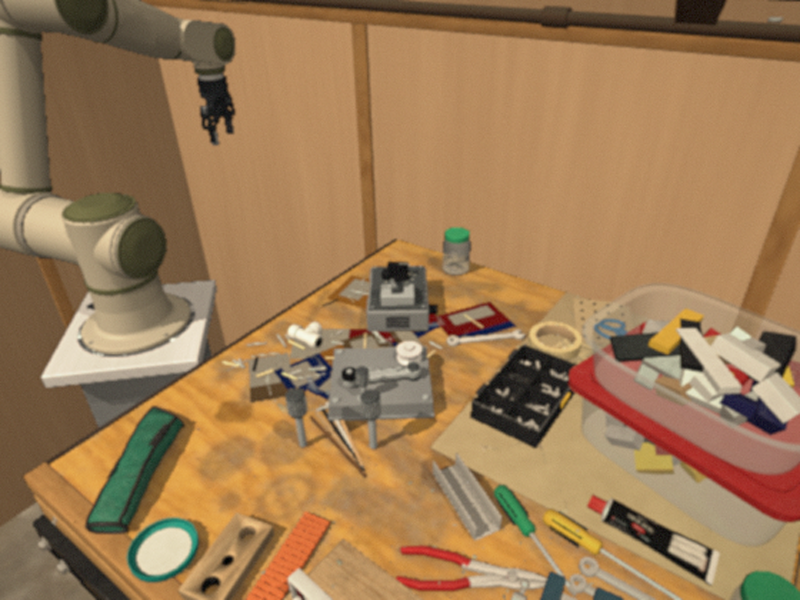

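The pictures show the box's top centre near scene (343,296) and side (398,290), and the bed's top centre near scene (453,367) and side (382,375). Oversized look-alike pins stand in front of the bed.

```bash
cat > h.py <<'E'
import numpy as np,cv2,pickle
from scipy.spatial.transform import Rotation as R
from bench import env,kinematics,monitor,eyes,job
def plane(f,uv,z):
    V=f["view"];u=np.linalg.solve(f["mtx"],[uv[0],uv[1],1.]);d=V[:3,:3].T@u;c=-V[:3,:3].T@V[:3,3]
    return c+d*(z-c[2])/d[2]
def proj(f,P):
    p=f["view"][:3,:3]@np.array(P,float).T.reshape(3,-1)+f["view"][:3,3:4];q=f["mtx"]@p;return (q[:2]/q[2]).T
def down(a):
    "tool x down, jaw axis (tool z) horizontal at yaw a from world x"
    x=np.array([0,0,-1.]);z=np.array([np.cos(a),np.sin(a),0]);return R.from_matrix(np.c_[x,np.cross(z,x),z]).as_quat()
E
python3 - <<'E'
from h import *
d=pickle.load(open("a.pkl","rb"));k=.7
for n,b,t in(("scene",(343,296),(453,367)),("side",(398,290),(382,375))):
    print(n,plane(d[n],np.array(b)*k,.06),plane(d[n],np.array(t)*k,.034))
w=d["wrist"];V=w["view"];s=monitor.sense();T=R.from_quat(s["ee_rot"]).as_matrix()
c=-V[:3,:3].T@V[:3,3]
print("cam in tool",T.T@(c-s["position"]),"axes",(T.T@V[:3,:3].T).round(3),w["mtx"])
z=T[:,2];print(np.arctan2(z[1],z[0]),T.round(2))
for p in[(.42,.2),(.42,.05)]:
  for a in np.linspace(-3.1,3.1,9):
    j=kinematics.ik([*p,.3],down(a));print(p,round(a,2),None if j is None else np.round(j,2))
E
```

```text
scene [ 0.56137555 -0.06718763  0.06      ] [ 0.48960951 -0.30942422  0.034     ]
side [ 0.57324923 -0.07585616  0.06      ] [ 0.50546557 -0.31745213  0.034     ]
cam in tool [-1.42463374e-01  8.25256101e-02  1.31885823e-04] axes [[-0.    -0.317  0.949]
 [-0.    -0.949 -0.317]
 [ 1.    -0.     0.   ]] [[297.45170852   0.         277.99854617]
 [  0.         297.45170852 210.99377971]
 [  0.           0.           1.        ]]
1.214999529896565 [[-0.   -0.94  0.35]
 [-0.    0.35  0.94]
 [-1.    0.   -0.  ]]
(0.42, 0.2) -3.1 None
(0.42, 0.2) -2.33 [ 0.19  0.14  1.54 -0.    1.46  2.52]
(0.42, 0.2) -1.55 [ 0.19  0.14  1.54 -0.    1.46  1.74]
(0.42, 0.2) -0.77 [ 0.19  0.14  1.54 -0.    1.46  0.97]
(0.42, 0.2) 0.0 [ 0.19  0.14  1.54 -0.    1.46  0.19]
(0.42, 0.2) 0.77 [ 0.19  0.14  1.54 -0.    1.46 -0.58]
(0.42, 0.2) 1.55 [ 0.19  0.14  1.54 -0.    1.46 -1.36]
(0.42, 0.2) 2.32 [ 0.19  0.14  1.54 -0.    1.46 -2.13]
(0.42, 0.2) 3.1 None
(0.42, 0.05) -3.1 None
(0.42, 0.05) -2.33 [-0.16  0.04  1.65  0.    1.46  2.16]
(0.42, 0.05) -1.55 [-0.16  0.04  1.65 -0.    1.46  1.39]
(0.42, 0.05) -0.77 [-0.16  0.04  1.65 -0.    1.46  0.61]
(0.42, 0.05) 0.0 [-0.16  0.04  1.65 -0.    1.46 -0.16]
(0.42, 0.05) 0.77 [-0.16  0.04  1.65 -0.    1.46 -0.94]
(0.42, 0.05) 1.55 [-0.16  0.04  1.65 -0.    1.46 -1.71]
(0.42, 0.05) 2.32 [-0.16  0.04  1.65  0.    1.46 -2.49]
(0.42, 0.05) 3.1 None
```

```bash
python3 - <<'E'
from h import *
d={}
q=down(-np.pi/2)
for n,p in(("box",(.567,-.071,.19)),("bed",(.497,-.313,.18))):
    env.reach(p,q);env.hold(.2);f=eyes.grab_frame("wrist");d[n]=f
    cv2.imwrite(f"pics/b_{n}.png",cv2.resize(f["frame"][:,:,::-1],(800,600),interpolation=cv2.INTER_CUBIC))
pickle.dump(d,open("b.pkl","wb"));print(monitor.sense()["clock"])
E
```

```text
4.0667
```

View pics/b_box.png

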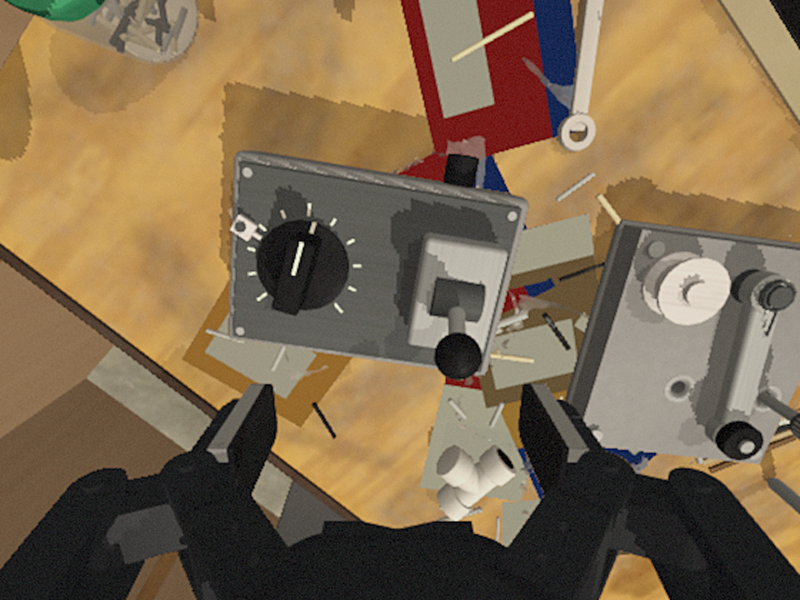

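View pics/b_bed.png

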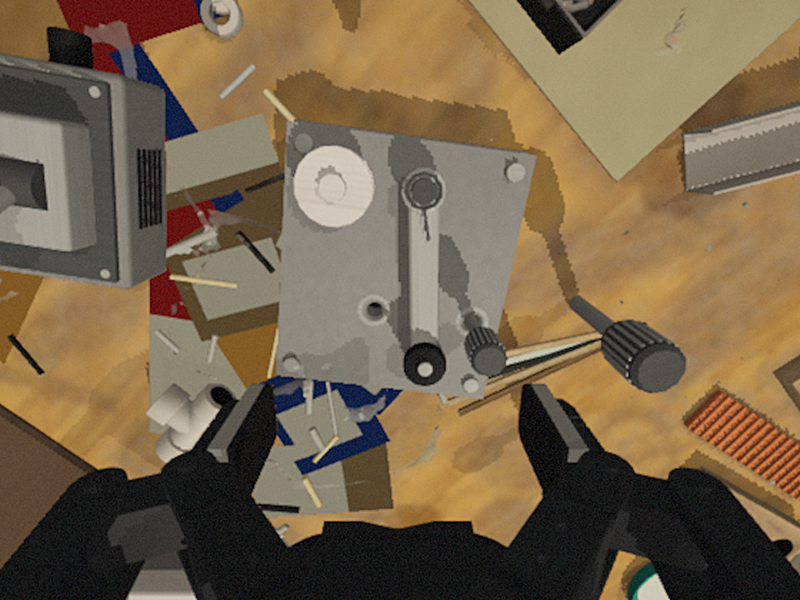

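Box view: dial axis (302,265), index on the skirt (313,226), rider nose about (262,238), ball (458,355). Bed view: lock hole (374,309), park hole (472,320), pin knob top (487,357). I'll fit both poses.

```bash
python3 - <<'E'
from h import *
from scipy.optimize import least_squares
d=pickle.load(open("b.pkl","rb"));k=.7
def W(p,loc):
    c,s=np.cos(p[2]),np.sin(p[2]);l=np.array(loc,float)
    return np.c_[p[0]+c*l[:,0]-s*l[:,1],p[1]+s*l[:,0]+c*l[:,1],l[:,2]]
def fit(f,loc,uv,w,x0):
    w=np.array(w)[:,None];r=lambda p:((proj(f,W(p,loc))-np.array(uv)*k)*w).ravel()
    s=least_squares(r,x0);print("pose",s.x.round(4),"res",(r(s.x).reshape(-1,2)/w).round(1).tolist());return s.x
b=fit(d["box"],[(.065,.095,.06),(.065,-.095,.06),(-.065,.095,.06),(-.065,-.095,.06),(0,.044,.066)],[(238,155),(526,203),(232,338),(486,374),(302,265)],[1,1,1,1,1],[.567,-.07,-.16])
t=fit(d["bed"],[(.09,.08,.034),(.09,-.08,.034),(-.09,.08,.034),(-.09,-.08,.034),(-.0285,.0116,.034),(-.0285,-.06,.034),(-.0285,-.06,.097)],[(290,122),(535,155),(279,378),(482,400),(374,309),(472,320),(487,357)],[1,1,.5,.5,1,1,1],[.497,-.313,-.13])
f=d["box"]
ax=W(b,[(0,.044,.066)])[0]
for n,uv in(("idx",(313,226)),("rider",(262,238))):
    P=plane(f,np.array(uv)*k,.066)-ax;print(n,np.hypot(P[0],P[1]),2.356-(np.arctan2(P[1],P[0])-b[2]))
print("dial",ax,"ball pix->",plane(f,np.array((458,355))*k,.1215),"model",W(b,[(-.0216,-.055,.1215)]))
print("lock",W(t,[(-.0285,.0116,.034)]),"from boxview",plane(f,np.array((680,388))*k,.034),"park",W(t,[(-.0285,-.06,.034)]), "knobtop",plane(d["bed"],np.array((487,357))*k,.097))
np.save("pose.npy",[b,t])
E
```

```text
pose [ 0.5744 -0.0529 -0.1549] res [[-5.3, -4.0], [7.0, -2.6], [-5.2, 4.1], [2.5, 5.1], [1.0, 2.0]]
pose [ 0.5022 -0.3097 -0.125 ] res [[-2.5, -1.4], [0.9, -0.6], [-2.1, -2.6], [0.6, -1.6], [0.1, 0.4], [-0.1, 0.9], [1.8, 2.3]]
idx 0.028009516358343926 2.485765189156951
rider 0.031412991311533196 1.2923697559481067
dial [ 0.58123732 -0.00938446  0.066     ] ball pix-> [ 0.54624306 -0.10327343  0.1215    ] model [[ 0.54461753 -0.10386489  0.1215    ]]
lock [[ 0.47534812 -0.2946643   0.034     ]] from boxview [ 0.47522253 -0.29499024  0.034     ] park [[ 0.46642155 -0.36570567  0.034     ]] knobtop [ 0.46856312 -0.36400816  0.097     ]
```

```bash
python3 - <<'E'
from h import *
b,t=np.load("pose.npy")
b[:2]+=[.001,.0005]
c,s=np.cos(b[2]),np.sin(b[2])
L=lambda x,y,z:[b[0]+c*x-s*y,b[1]+s*x+c*y,z]
q=down(b[2]-np.pi/2)
env.close_gripper(20)
env.movel([.497,-.313,.22],velocity=.3)
env.reach(L(-.075,-.055,.2),q)
env.movel(L(-.075,-.055,.112),velocity=.2)
print("hit going down?",monitor.sense()["contact_force"])
print(env.movel(L(.014,-.055,.112),velocity=.07,guard=15))
S=monitor.sense();p=S["position"][:2]-b[:2];print("local",c*p[0]+s*p[1],-s*p[0]+c*p[1],S["contact_force"],S["clock"])
env.movel(L(-.05,-.055,.112),velocity=.2);env.movel(L(-.05,-.055,.2),velocity=.3)
env.release()
env.reach(L(.0,.044,.168),q);env.hold(.2)
f=eyes.grab_frame("wrist");pickle.dump(f,open("c.pkl","wb"))
print(monitor.sense()["clock"])
im=f["frame"][:,:,::-1]
u=proj(f,[L(0,.044,.066)])[0].round();x,y=map(int,u);print(u)
x0,y0=max(x-75,0),max(y-65,0);x1=x0+200;y1=y0+150
print(x0,y0);cv2.imwrite("pics/c.png",cv2.resize(im[y0:y1,x0:x1],(800,600),interpolation=cv2.INTER_CUBIC))
E
```

```text
hit going down? [ 0.48058304 -1.36852875  0.30565943]
True
local -0.0020649579674619466 -0.054698983081714864 [-5.57861287  0.44482523  2.52403684] 7.5833
9.9833
[277. 210.]
202 145
```

View pics/c.png

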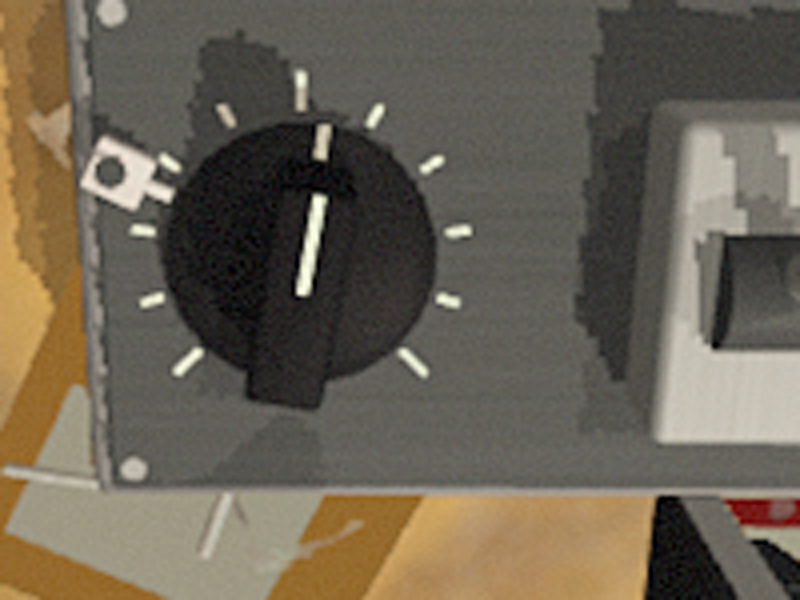

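The close view shows the skirt centre at about (300,251), the index end at (324,125) and the rider nose at about (171,193). Scale ticks surround the dial at 0.471 rad spacing, and I'll calibrate centre and yaw on them.

```bash
python3 - <<'E'
from h import *
from scipy.optimize import least_squares
f=pickle.load(open("c.pkl","rb"))
P=lambda u,z:plane(f,(202+(u[0]+.5)/4-.5,145+(u[1]+.5)/4-.5),z)[:2]
tk=np.array([P(u,.06) for u in[(188,362),(152,300),(144,231),(170,163),(227,115),(301,90),(375,115),(432,163),(458,231),(448,300),(413,362)]])
v=np.arange(11)*.4712
r=lambda p:(tk-np.c_[p[0]+p[3]*np.cos(p[2]+2.356-v),p[1]+p[3]*np.sin(p[2]+2.356-v)]).ravel()
s=least_squares(r,[.58,-.01,-.15,.04]);p=s.x;print(p,np.abs(r(p)).max())
for n,u in(("idx",(324,125)),("rider",(171,193)),("riderhole",(111,171))):
  for z in(.064,.066,.068):
    e=P(u,z)-p[:2];print(n,z,np.hypot(*e).round(4),(2.356-(np.arctan2(e[1],e[0])-p[2])).round(4))
np.save("dial.npy",p)
E
```

```text
[ 0.58150596 -0.0081601  -0.15784604  0.0355151 ] 0.0012589940247398346
idx 0.064 0.0305 2.5181
idx 0.066 0.0309 2.5149
idx 0.068 0.0313 2.5118
rider 0.064 0.0317 1.2857
rider 0.066 0.0318 1.3041
rider 0.068 0.0319 1.3225
riderhole 0.064 0.0452 1.2453
riderhole 0.066 0.0451 1.2586
riderhole 0.068 0.0451 1.2719
```

```bash
cat > dial.py <<'E'
from h import *
import sys
p=np.load("dial.npy")
v0,v1,name=float(sys.argv[1]),float(sys.argv[2]),sys.argv[3]
a=lambda v:p[2]+2.356-v-np.pi/2
env.reach([*p[:2],.15],down(a(v0)))
env.movel([*p[:2],.071],velocity=.1)
print("down",monitor.sense()["contact_force"].round(1))
env.close_gripper(30);print("gap",monitor.sense()["finger_gap"],monitor.sense()["contact_force"].round(1))
for v in np.linspace(v0,v1,max(2,int(abs(v1-v0)/.3)+1))[1:]:
    env.reach([*p[:2],.071],down(a(v)))
env.hold(.2);S=monitor.sense();print(S["contact_force"].round(1),S["ft_torque"].round(2),(S["position"][:2]-p[:2]).round(4))
env.release()
env.movel([*p[:2],.168],velocity=.2)
env.reach([*p[:2],.168],down(p[2]-np.pi/2));env.hold(.2)
f=eyes.grab_frame("wrist");pickle.dump(f,open(name+".pkl","wb"));print(monitor.sense()["clock"])
im=f["frame"][145:295,202:402,::-1]
cv2.imwrite(f"pics/{name}.png",cv2.resize(im,(800,600),interpolation=cv2.INTER_CUBIC))
E
python3 dial.py 2.515 1.29 d
```

```text
down [ 0.2 -0.1  0.4]
gap 0.1809599665692455 [-1.4 -0.9  3.1]
[-1.7 -9.7  1.6] [-1.61  0.15  0.03] [ 0.0004 -0.0016]
16.175
```

View pics/d.png

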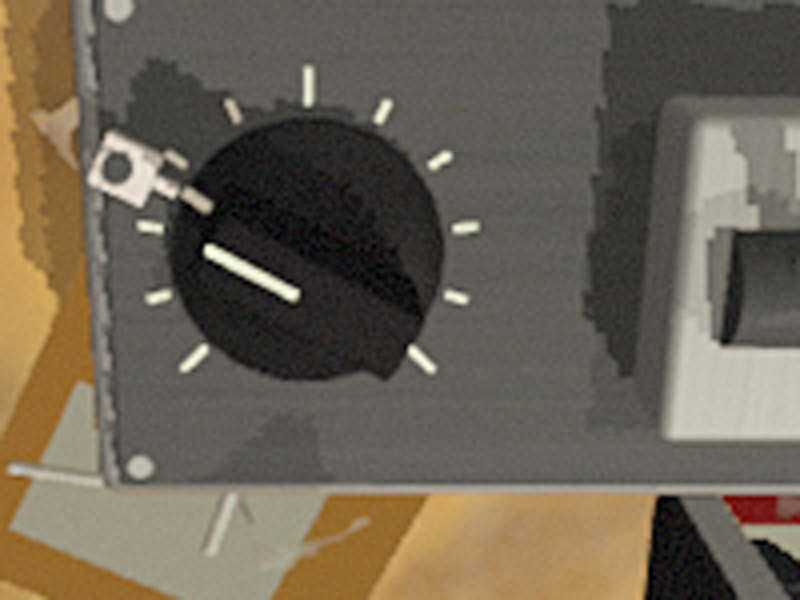

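The index line now lies almost at the nose, near (182,190). I'll zoom in to judge the residual.

```bash
python3 - <<'E'
from h import *
f=pickle.load(open("d.pkl","rb"));im=f["frame"][172:208,218:266,::-1]
im=cv2.convertScaleAbs(im,alpha=1.3)
cv2.imwrite("pics/d2.png",cv2.resize(im,None,fx=16,fy=16,interpolation=cv2.INTER_CUBIC))
# predicted rays for a few values
p=np.load("dial.npy")
for v in(1.25,1.29,1.33):
  a=p[2]+2.356-v
  print(v,[((proj(f,[[p[0]+r*np.cos(a),p[1]+r*np.sin(a),.066]])[0]-[218,172]+.5)*16-.5).round() for r in(.022,.031,.045)])
E
```

```text
1.25 [array([609., 434.]), array([456., 361.]), array([215., 245.])]
1.29 [array([616., 420.]), array([466., 341.]), array([229., 216.])]
1.33 [array([624., 406.]), array([477., 321.]), array([245., 187.])]
```

View pics/d2.png

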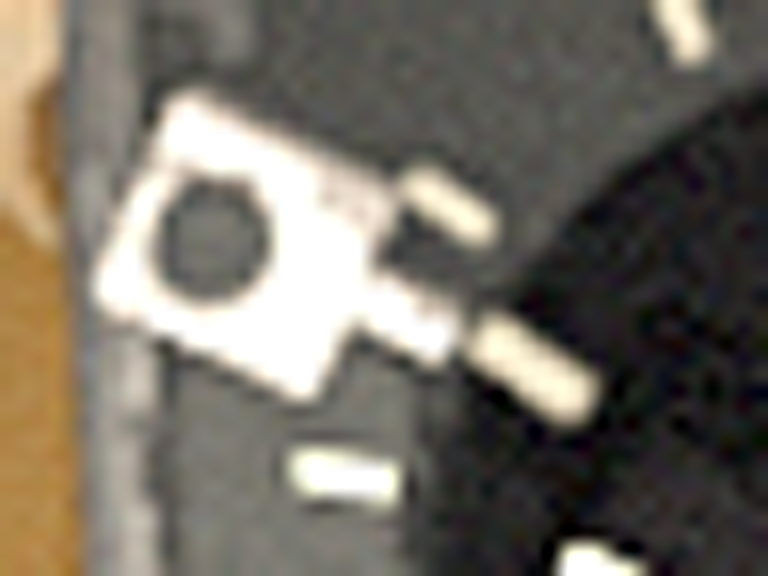

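The zoom shows the nose end at about (447,337), heading along slope 0.45–0.55. The index end at (483,340) sits about 14 px above that line, so the dial is about 0.025 rad too high. I'll turn it down by that much.

```bash
python3 dial.py 1.29 1.263 e; python3 - <<'E'
from h import *
f=pickle.load(open("e.pkl","rb"));im=f["frame"][172:208,218:266,::-1]
im=cv2.convertScaleAbs(im,alpha=1.1)
cv2.imwrite("pics/e2.png",cv2.resize(im,None,fx=16,fy=16,interpolation=cv2.INTER_CUBIC))
E
```

```text
down [-0.6  0.1  0.2]
gap 0.17601884327365386 [ 4.2 -2.9 -0.5]
[ 4.9 -3.8  0.2] [-0.42 -0.56  0.07] [ 0.001  -0.0007]
21.7833
```

View pics/e2.png

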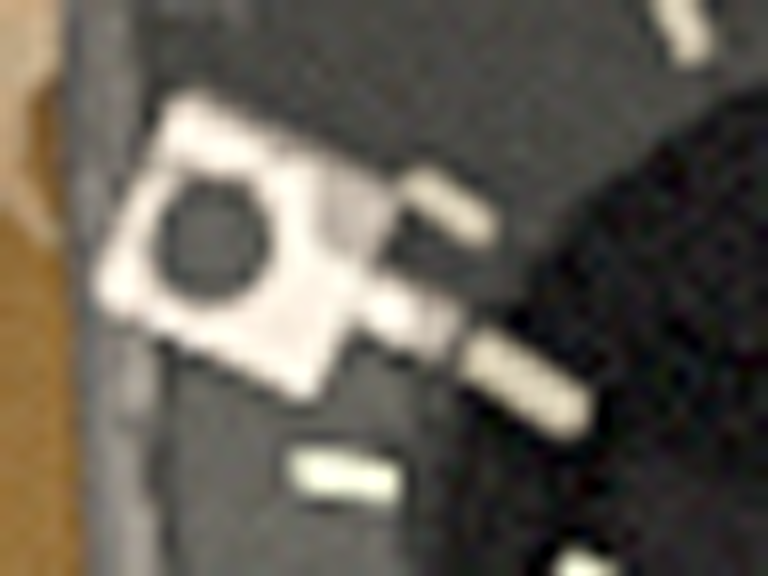

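The index now meets the nose: index end at (478,351), nose line at about (478,353). Next is the pin. I'll first check the tall look-alikes for gripper clearance, then grasp the pin, lift it and push the arm over.

```bash
python3 - <<'E'
from h import *
d=pickle.load(open("a.pkl","rb"))
K={n:d[n]["mtx"]@d[n]["view"][:3] for n in("scene","side")}
for a,b in(((547,355),(373,398)),((501,400),(296,397))):
    X=cv2.triangulatePoints(K["scene"],K["side"],np.array(a)*.7,np.array(b)*.7);print("lookalike top",(X[:3]/X[3]).T.round(3))
b,t=np.load("pose.npy");y=np.array([-np.sin(t[2]),np.cos(t[2])])
q=down(t[2]);P=np.array([.4675,-.3648])
j=kinematics.ik([*P,.071],q);print(np.round(j,2))
env.movel([.58,-.01,.22],velocity=.3)
env.reach([*P,.18],q)
env.movel([*P,.071],velocity=.12,guard=15)
print("down",monitor.sense()["position"].round(4),monitor.sense()["contact_force"].round(1))
env.close_gripper(80);S=monitor.sense();print("gap",S["finger_gap"],S["contact_force"].round(1))
print(env.movel([*P,.096],velocity=.05,guard=25))
S=monitor.sense();print(S["position"].round(4),S["contact_force"].round(1),S["finger_gap"],S["clock"])
for n in("side","scene","wrist"):
    f=eyes.grab_frame(n);pickle.dump(f,open(f"g_{n}.pkl","wb"))
    im=f["frame"][:,:,::-1]
    cv2.imwrite(f"pics/g_{n}.png",im if n=="wrist" else cv2.resize(im[190:330,200:400],None,fx=4,fy=4,interpolation=cv2.INTER_CUBIC))
E
```

```text
lookalike top [[ 0.477 -0.451  0.108]]
lookalike top [[ 0.359 -0.428  0.11 ]]
[-0.86  0.62  1.47 -0.    1.05 -0.74]
down [ 0.4678 -0.3651  0.0718] [-0.7 -0.6 -0.8]
gap 0.22766309572318819 [-0.5  0.1  4.1]
False
[ 0.4674 -0.3647  0.0959] [ 0.3 -0.7 -0.2] 0.22800686505706344 26.3667
```

View pics/g_side.png

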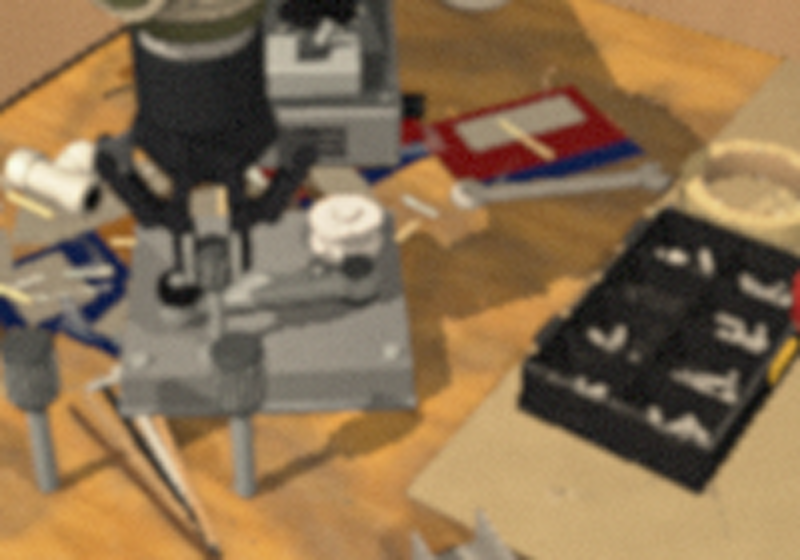

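The pin is held upright between the fingers at about (212,290), out of its hole. Now I push the arm over and insert.

```bash
python3 - <<'E'
from h import *
b,t=np.load("pose.npy");y=np.array([-np.sin(t[2]),np.cos(t[2])])
P=np.array([.4675,-.3648])
D=P+y*(.0716+.001)
print("push",env.movel([*D,.096],velocity=.05,guard=25))
env.hold(.2);S=monitor.sense();print(S["position"].round(4),D,S["contact_force"].round(1),S["finger_gap"])
f=eyes.grab_frame("scene");pickle.dump(f,open("h.pkl","wb"))
print("down",env.movel([*D,.0715],velocity=.03,guard=10))
S=monitor.sense();print(S["position"].round(4),S["contact_force"].round(1),S["ft_torque"].round(2),S["clock"])
for n in("side","scene"):
    g=eyes.grab_frame(n);im=g["frame"][:,:,::-1];pickle.dump(g,open(f"i_{n}.pkl","wb"))
    c=im[200:330,210:360] if n=="side" else im[190:320,250:400]
    cv2.imwrite(f"pics/i_{n}.png",cv2.resize(c,None,fx=4,fy=4,interpolation=cv2.INTER_CUBIC))
a=cv2.imread("pics/i_side.png")
cv2.imwrite("pics/i.png",cv2.resize(np.hstack([a,cv2.imread("pics/i_scene.png")]),(800,347)))
E
```

```text
push False
[ 0.4765 -0.2929  0.096 ] [ 0.47655125 -0.29276643] [-0.1 -3.   0.4] 0.22956526209346736
down False
[ 0.4764 -0.2926  0.0714] [-2.3 -0.9  0.2] [-0.32  0.43  0.02] 29.3333
```

View pics/i.png

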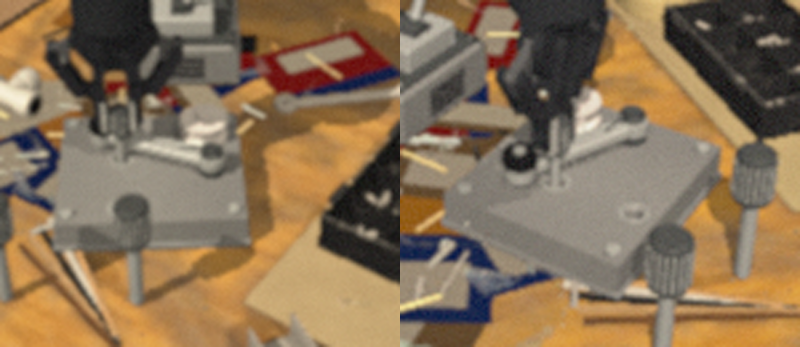

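The pin stands in the lock hole with the arm against it. Next I release, lift and check from above.

```bash
python3 - <<'E'
from h import *
env.release();p=monitor.sense()["position"]
env.movel([p[0],p[1],.2],velocity=.12)
q=down(-np.pi/2);o=[]
for n,pp in(("bed",(.497,-.313,.19)),("box",(.567,-.071,.2))):
    env.reach(pp,q);env.hold(.2);f=eyes.grab_frame("wrist");pickle.dump(f,open(f"j_{n}.pkl","wb"))
    o.append(f["frame"][20:300,100:460,::-1] if n=="bed" else f["frame"][60:340,100:460,::-1])
cv2.imwrite("pics/j.png",cv2.resize(np.hstack(o),(800,311),interpolation=cv2.INTER_AREA))
cv2.imwrite("pics/jb.png",cv2.resize(o[0],None,fx=2,fy=2,interpolation=cv2.INTER_CUBIC))
f=pickle.load(open("j_bed.pkl","rb"));b,t=np.load("pose.npy");c,s=np.cos(t[2]),np.sin(t[2])
for z in(.034+.063,.034+.068): print("expected knob top px in j:",(proj(f,[[t[0]-c*.0285-s*.0116,t[1]-s*.0285+c*.0116,z]])[0]-[100,20])*800/720)
print(monitor.sense()["clock"])
E
```

```text
expected knob top px in j: [174.96392793 240.920993  ]
expected knob top px in j: [174.52674798 243.56293935]
34.1
```

View pics/j.png

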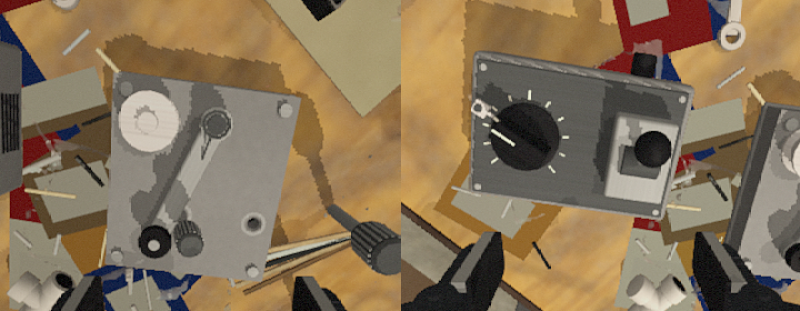

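```bash
python3 - <<'E'
from h import *
f=pickle.load(open("j_bed.pkl","rb"));b,t=np.load("pose.npy");c,s=np.cos(t[2]),np.sin(t[2])
w=lambda x,y,z:[t[0]+c*x-s*y,t[1]+s*x+c*y,z]
px=lambda *l:((proj(f,[w(*l)])[0]-[100,20])*800/720).round(1)
print("park",px(-.0285,-.06,.034),"lock",px(-.0285,.0116,.034),"knobmid",px(-.0285,.0116,.082),"top",px(-.0285,.0116,.097))
print("corner",px(.09,.08,.034),px(.09,-.08,.034))
for q in(.45,.5,.55,.6,.7):
  a=3.292-q;print(q,px(.06+.12*np.cos(a),-.01+.12*np.sin(a),.068))
print("camera",-f["view"][:3,:3].T@f["view"][:3,3],monitor.sense()["clock"])
im=f["frame"][150:270,150:310,::-1];cv2.imwrite("pics/k.png",cv2.resize(im,(800,600),interpolation=cv2.INTER_CUBIC))
E
```

```text
park [253.2 223.2] lock [179.3 214.4] knobmid [176.2 233.6] top [175.  240.9]
corner [113.1  71.4] [301.1  96.8]
0.45 [158.5 253. ]
0.5 [152.2 250.3]
0.55 [146.1 247.3]
0.6 [140.1 244. ]
0.7 [128.4 236.6]
camera [ 0.57832352 -0.31256337  0.33258876] 34.1
```

View pics/k.png

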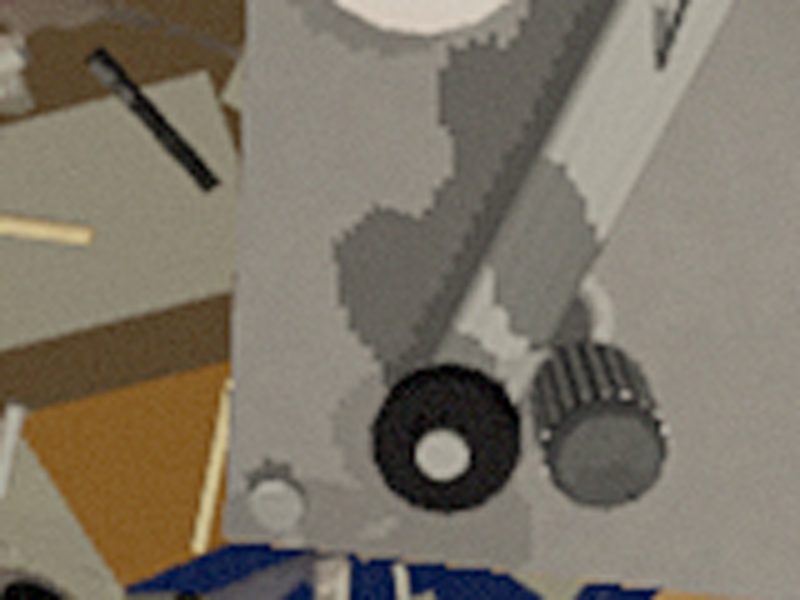

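Knob top at k.png (607,452) is about 10 mm off the hole axis. The arm's spring makes the pin lean by its hole clearance of about 0.11 rad, which is expected. The lever leans back, the index meets the nose and the bystanders look undisturbed. I have no picture views left, so I'll check insertion depth by touching the knob's top lightly with the shut fingertips.

```bash
python3 - <<'E'
from h import *
f=pickle.load(open("j_bed.pkl","rb"));b,t=np.load("pose.npy")
K=plane(f,(271.4-.4,240.4-.4),.0965);print(K)
c,s=np.cos(t[2]),np.sin(t[2]);d=K[:2]-t[:2];print("knob top local",c*d[0]+s*d[1],-s*d[0]+c*d[1])
q=down(t[2])
env.movel([.567,-.071,.22],velocity=.3);env.close_gripper(20)
env.reach([*K[:2],.16],q);env.movel([*K[:2],.115],velocity=.15);env.hold(.2)
print("touch",env.movel([*K[:2],.088],velocity=.015,guard=5))
S=monitor.sense();print(S["position"].round(4),S["contact_force"].round(1),S["clock"])
env.movel([*K[:2],.2],velocity=.15)
print(monitor.sense()["clock"])
E
```

```text
[ 0.47215394 -0.30628419  0.0965    ]
knob top local -0.030220579615558147 -0.00032746224296913325
touch True
[ 0.4724 -0.3066  0.0969] [ 0.2 -0.1  3.4] 38.5917
39.4333
```

```bash
python3 - <<'E'
from h import *
env.release()
env.reach((.497,-.313,.19),down(-np.pi/2));env.hold(.3)
f=eyes.grab_frame("wrist");g=pickle.load(open("j_bed.pkl","rb"))
A,B=[cv2.GaussianBlur(x["frame"][150:290,150:400],(0,0),1.5).astype(float) for x in(f,g)]
D=np.abs(A-B).max(2);print("diff max/mean",D.max(),D.mean(),"n>25",(D>25).sum())
job.hand_in();print(monitor.sense()["clock"])
E
```

```text
diff max/mean 22.0 0.8942285714285715 n>25 0
the job is handed in; nothing more can be done
the job is handed in; nothing more can be done
```

I did all four steps in the order asked and handed the job in at about 40 s on the robot clock, under the 72 s limit. There is no verdict to report.

**What I did**
- **Isolator:** I pushed the lever back until it hit its stop. The fingers stopped at the position the geometry predicts, and the overhead view shows the ball leaning back.
- **Dial:** I turned it down to the rider, then made one 0.027 rad correction. In the close view the index line meets the rider's nose, to roughly 0.01–0.02 rad.
- **Pin and arm:** I drew the smallest pin from its parking hole, pushed the arm over with its shank and lowered it into the lock hole without resistance.

**Last checks**
- **Pin depth:** a 5 N touch on the knob's top read 96.9 mm, against 97 mm for a pin fully home.
- **After the touch:** a before-and-after picture comparison of the bed showed no change.
- **Bystanders:** I never went near the wrench, tee, jar or rider. The wrench, tee and rider looked undisturbed in the last overhead view; the jar was out of that picture.

**What disagreed**
- **Pin lean:** the knob's top measures about 12 mm off the hole axis, away from the arm. Hole clearance explains about 8–9 mm of that; I put the rest down to measuring error.
- **Arm angle:** the arm rests at about 0.50–0.52 rad by eye rather than the nominal 0.55, and the roller was a few pixels off the model.

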